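# Pack the closed paint tins into their tray

## Task

Pack up the paints: stand each of the four closed tins (small round, medium round, large round and rectangular) upright in the pocket of the wooden tray that is cut for its shape and size, right down on the pocket's floor. The two open tins without lids are still in use: leave them standing where they are.

Things in the scene. Friction and masses are not known exactly. Their poses are not given: they have to be found in the camera images.
- large_tin: Large round paint tin, 66 mm diameter, 66 mm tall, about 0.25 kg. Loose. Tinplate with a plain dark paper band, closed by a press-in lid, so its top is a flat metal disc just inside a narrow rim. It stands on a 3 mm sheet of pale grey board among the others. Origin: centre of its underside, z up.
- medium_tin: Medium round paint tin, 48 mm diameter, 48 mm tall, about 0.11 kg, on the grey board. Loose. Tinplate with a plain dark paper band, closed by a press-in lid, so its top is a flat metal disc just inside a narrow rim. Origin: centre of its underside, z up.
- small_tin: Small round paint tin, 30 mm diameter, 34 mm tall, about 0.03 kg, on the grey board. Loose. Tinplate with a plain dark paper band, closed by a press-in lid, so its top is a flat metal disc just inside a narrow rim. Origin: centre of its underside, z up.
- box_tin: Rectangular paint tin with rounded edges, 66 mm long (its x axis), 36 mm wide (its y axis), 32 mm tall, about 0.12 kg, on the grey board, turned any way. Loose, tinplate with a dark band and a metal lid. (A cork sanding block of about that size lies near it and is no part of the job.) Origin: centre of its underside, z up.
- open_medium_tin: Open tin, 48 mm diameter, 46 mm tall, 2 mm wall: the same tin as the medium one but without its lid, so one looks down into a dark hollow. Loose, light; stays where it is. (Its loose lid and that of the small open tin lie upside down on the board, shallow discs 6 mm high.) Origin: centre of its underside, z up.
- open_small_tin: Open tin, 30 mm diameter, 32 mm tall, 2 mm wall: the same tin as the small one but without its lid, dark and hollow from above. Loose, light; stays where it is. Origin: centre of its underside, z up.
- large_pocket: Plywood block, 96 x 96 x 18 mm, with the widest round pocket, 82 mm diameter, 12 mm deep, flat floor, 2 mm chamfer at the mouth, centred in the block. Fixed, with three more such blocks, in a low wooden tray. Origin: centre of the block's underside (9 mm above the bench), z up; the pocket's floor is 6 mm and the block's top 18 mm above it.
- medium_pocket: Block with the middle round pocket, 64 mm diameter; otherwise block, depth and origin as for large_pocket. The four blocks sit two by two, 97 mm between centres, which one in which corner varies; the tray is 206 mm square, its rim 1 mm above the blocks, turned by up to half a radian.
- small_pocket: Block with the smallest round pocket, 46 mm diameter; otherwise block, depth and origin as for large_pocket.
- box_pocket: Block with the rectangular pocket, 82 mm along its x axis and 52 mm along its y axis; otherwise block, depth and origin as for large_pocket.

How it is judged (in metres and radians):
At the end, for the whole second after the job is handed in: Each closed tin stands released, at rest and upright (within 0.1 rad) in the pocket of its own size and shape: within 12 mm of the pocket's centre and its underside on the pocket's floor (within 3 mm). Both open tins are within 20 mm of where they stood and upright (horizontal distance between large_tin and large_pocket below 0.012 m and z of large_tin in the frame of large_pocket between 0.003 and 0.009 m and angle between each of large_tin, medium_tin, small_tin, box_tin's own z axis and vertical below 0.1 rad and linear speed of each of large_tin, medium_tin, small_tin, box_tin below 0.02 m/s and horizontal distance between medium_tin and medium_pocket below 0.012 m and z of medium_tin in the frame of medium_pocket between 0.003 and 0.009 m and horizontal distance between small_tin and small_pocket below 0.012 m and z of small_tin in the frame of small_pocket between 0.003 and 0.009 m and horizontal distance between box_tin and box_pocket below 0.012 m and z of box_tin in the frame of box_pocket between 0.003 and 0.009 m and distance of each of open_medium_tin, open_small_tin from where it was at the start of the episode below 0.02 m and angle between each of open_medium_tin, open_small_tin's own z axis and vertical below 0.2 rad); the robot touches nothing.
It fails at once if the open medium tin was moved by more than 20 mm or knocked over (distance of open_medium_tin from where it was at the start of the episode above 0.02 m or angle between open_medium_tin's own z axis and vertical above 0.35 rad).
It fails at once if the open small tin was moved by more than 20 mm or knocked over (distance of open_small_tin from where it was at the start of the episode above 0.02 m or angle between open_small_tin's own z axis and vertical above 0.35 rad).
It also fails if it takes over 106 s, if anything falls off the work surface, if the arm or the gripper's body presses on something with over 40 N, if the wrist force passes 120 N, or if a joint passes its speed limit or range.

## Robot

A 6-joint arm with a two-finger parallel gripper is mounted at the origin on the work surface. World frame = base frame: x ahead of the robot, y to its left, z up, the work surface at z = 0. Lengths are in mm, angles in rad, forces in N, time in s.
With the tool pointing down it reaches from about 350 to 775 mm from the base axis. Payload 7.3 kg.
Tool frame: the origin (TCP) lies on the centre line of the jaws, within the pads' length; the fingertips stand 17 mm ahead of it and the grasp point (between the pads) lies 2 mm behind it; z points along the fingers, y is the line along which they close (so a half turn about z gives the same grasp; the last joint's range is limited). The gripper opens to 92 mm and grips with 3 to 60 N. Pads are 19 mm wide; open, the fingers measure 130 mm over their backs; the gripper's body (75 mm by 190 mm) begins 47 mm behind the grasp point.
Start: joints at [1.093, 0.342, 1.524, -0, 1.275, -0.146], TCP at [171.002, 496.389, 243.741] pointing down, gripper open.
Joint ranges: [-2.53, 2.53], [-0.77, 2.02], [0.04, 2.7], [-1, 4.14], [0.28, 2.66], [-3.11, 3.11]. Speed limits (rad/s): [2.57, 2.57, 3.14, 3.14, 3.14, 3.14].

## Interface

Orientations are given as [roll, pitch, yaw] about the fixed x, y, z axes, in that order (R = Rz(yaw) Ry(pitch) Rx(roll)).
In Python, from plant import bot gives the robot as it stands. The module is installed in compiled form; this text tells all that it offers.
- The arm moves only by the shell command python3 -m pendant 'ROWS'. ROWS is JSON, a list of rows, each a list of 3 entries, a list of its own where there are three numbers: the shift along the world's x, y, z as a fraction of full scale, then the turn, a rotation vector about the world's x, y, z as a fraction of full scale, then the opening, from -1 (shut) to 1 (fully open), so that 0 is half open. In form: [[[tx, ty, tz], [rx, ry, rz], claw], ...]. A call has exactly 10 rows; each row shifts and turns the commanded pose from where the row before left it; what a row does not reach is not made up. Full scale, the value 1, is 30 mm for a shift and 0.12 rad for a turn. A row lasts 1/12 s, in which the tool goes at most 41.7 mm and 7.16 degrees, less where a joint would pass 70% of its speed; a pose out of reach is approached as far as the arm can. A call with a number of a shift or a turn outside -1 to 1 is refused whole. A call with a gripper value outside its range is refused whole. The fingers move at their own pace and stop on an object; the grip force is fixed at half the most. Time passes only in rows, so rows that do not move let the fingers close, or fill a call up. It gives the time, the measured TCP pose, the force, the opening and the grip force at its end, in the units of the state.
- bot.get_obs(): the state, without advancing time (a new reading comes with each control period).
- bot.capture(name): name is "scene" or "side" or "wrist"; returns the picture (384x512x3 uint8, blue, green, red); there is no depth.
- bot.camera_params(name): a dict with "fovy" (degrees; the focal length in pixels is half the picture's height over the tangent of half this angle, whatever the lens; pixels are square), "cx", "cy" (the principal point, pixels), "camera_from_world" (4x4, takes a point from world to camera coordinates). Camera axes: x right, y down, z forward; pixel columns grow to the right and rows downward; lengths in mm; the calibration is good to about 2 mm. The wrist camera is an equidistant fisheye: a pixel r from the principal point sees the ray r / f radians off the axis. A picture is of the moment at which its call begins: read the wrist's pose just before it. camera_params takes no time and is no camera call; for the wrist camera it gives the pose at the moment of the call.
- bot.close_job(): hands the job in; it is judged then, once.
The state is a dict: "time": time; "joint_positions": joint angles; "dq": joint speeds; "tau": joint torques, N m; "tool_pos": TCP position; "tcp_rot": TCP orientation; "contact_force": force on the tool from outside, world axes, zero at the start; "moment": the same for the moment, N m; "grip_width": finger opening in mm; "finger_force": force on a finger pad.
Only numpy, scipy, OpenCV 4.12 (cv2) and the standard library are available. Lean on these libraries where they do the work, as an engineer would, in place of code of your own. Each camera call takes 0.05 s, during which the arm holds its last target. There are 200 camera calls.

## Working session

There is one attempt and no reset: what is moved stays moved. The work goes in short steps, Python scripts to look and compute and a shell command to move; the robot and the scene stay as the last step left them, time stands still between calls to the robot, and variables do not carry over. Pictures are saved under pics/ and viewed, at most 14 in all, crops included, and the job is handed in when it is done.

```bash
mkdir -p pics; python3 - <<'E'
from plant import bot
import cv2
o=bot.get_obs();print({k:o[k] for k in("time","tool_pos","tcp_rot","grip_width")})
for n in("scene","side","wrist"):
    p=bot.camera_params(n);print(n,p["fovy"],p["cx"],p["cy"],p["camera_from_world"].tolist() if hasattr(p["camera_from_world"],'tolist') else p["camera_from_world"])
    cv2.imwrite(f"pics/{n}0.png",bot.capture(n))
E
```

```text
{'time': 0.0, 'tool_pos': array([170.8216635 , 496.02482091, 243.0306136 ]), 'tcp_rot': array([-3.14003362e+00, -2.45029970e-04,  2.80973675e+00]), 'grip_width': 92.17482105004265}
scene 48.56832630767308 257.17621839171153 193.94095935909564 [[-0.7322862906193385, 0.68070283355835, 0.020011020878579224, 400.1608902451213], [0.3524713222460699, 0.40399679352700374, -0.8441270981398515, -145.80642080854656], [-0.5826840958573324, -0.6110893905195318, -0.5357695411549545, 1219.5478442146966], [0.0, 0.0, 0.0, 1.0]]
side 45.58476938773289 249.7014327990018 196.37076107435433 [[0.7675704342175355, -0.6405859664413067, -0.022028347953508796, -426.2610014405941], [-0.411034032017478, -0.4655617149744089, -0.7837750404762466, 254.56290481594712], [0.4918197363247622, 0.6106569488252335, -0.6206540403581509, 861.3694380731345], [0.0, 0.0, 0.0, 1.0]]
wrist 65.70646984690485 250.16758755866897 188.4293557917369 [[0.326598569555705, 0.9451610750904236, -0.0019790144225071762, -523.8791149160503], [0.9001015394891839, -0.31038816649477896, 0.3057391121678953, -37.088473734984554], [0.2883584452957304, -0.10163527061963569, -0.952113269938354, 393.4096972820548], [0.0, 0.0, 0.0, 1.0]]
```

View pics/scene0.png

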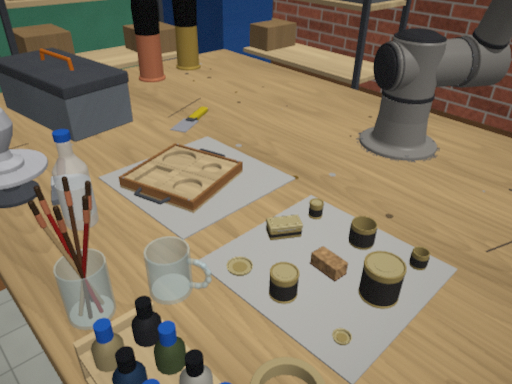

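View pics/wrist0.png

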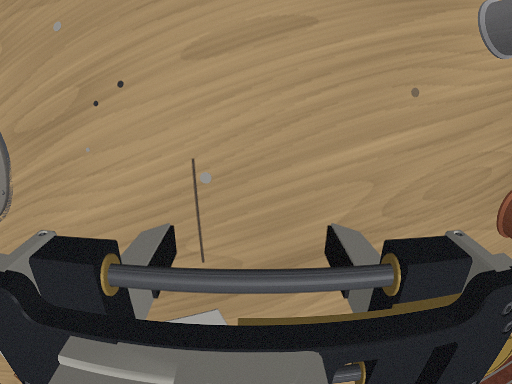

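The scene view shows the tray at about (182,175). The tins: small closed (316,207), box (284,226), medium (284,281), large (382,278), open medium (362,232) and open small (420,258). The cork block is at (329,263). The wrist view shows only bench. Next I'll look at the side view.

View pics/side0.png

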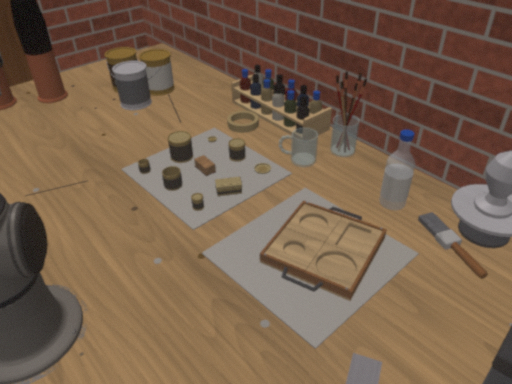

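```bash
cat > h.py <<'E'
from plant import bot
import numpy as np
def ray(n,px,P=None):
    P=P or bot.camera_params(n); f=192/np.tan(np.radians(P["fovy"])/2)
    d=np.array([px[0]-P["cx"],px[1]-P["cy"]])/f
    if n=="wrist":
        r=np.hypot(*d); v=np.r_[d/r*np.sin(r),np.cos(r)] if r>0 else np.array([0,0,1.])
    else: v=np.r_[d,1]
    M=np.array(P["camera_from_world"]); R=M[:3,:3]
    return -R.T@M[:3,3], R.T@v
def at(n,px,z,P=None):
    c,d=ray(n,px,P); return (c+d*(z-c[2])/d[2])[:2]
def proj(n,X,P=None):
    P=P or bot.camera_params(n); f=192/np.tan(np.radians(P["fovy"])/2)
    M=np.array(P["camera_from_world"]); v=M[:3,:3]@X+M[:3,3]
    if n=="wrist":
        rr=np.hypot(v[0],v[1]); s=np.arctan2(rr,v[2])/max(rr,1e-9)
        return np.array([P["cx"]+f*s*v[0],P["cy"]+f*s*v[1]])
    return np.array([P["cx"]+f*v[0]/v[2],P["cy"]+f*v[1]/v[2]])
E
python3 - <<'E'
from h import *
for k,p,z in [("small",(316,203),37),("box",(284,222),35),("openM",(362,225),49),("openS",(420,252),35),("large",(383,268),69),("medium",(284,273),51),("cork",(329,258),30),("trayL",(122,181),28),("trayT",(176,146),28),("trayR",(242,169),28),("trayB",(192,203),28)]:
    print(k,at("scene",p,z).round(1))
E
```

```text
small [459.2  84. ]
box [555.   84.6]
openM [466.  201.1]
openS [437.8 307.9]
large [560.8 304.4]
medium [671.  195.6]
cork [567.4 206.7]
trayL [ 709.7 -271.8]
trayT [ 518.2 -342.8]
trayR [ 469.2 -137.2]
trayB [644.  -95.7]
```

```bash
python3 -m pendant '[[[0.73,-0.53,0],[0,0,0],1],[[0.73,-0.53,0],[0,0,0],1],[[0.73,-0.53,0],[0,0,0],1],[[0.73,-0.53,0],[0,0,0],1],[[0.73,-0.53,0],[0,0,0],1],[[0.73,-0.53,0],[0,0,0],1],[[0.73,-0.53,0],[0,0,0],1],[[0.73,-0.53,0],[0,0,0],1],[[0.73,-0.53,0],[0,0,0],1],[[0.73,-0.53,0],[0,0,0],1]]' && python3 -m pendant '[[[0.73,-0.53,0],[0,0,0],1],[[0.73,-0.53,0],[0,0,0],1],[[0.73,-0.53,0],[0,0,0],1],[[0.73,-0.53,0],[0,0,0],1],[[0.73,-0.53,0],[0,0,0],1],[[0.73,-0.53,0],[0,0,0],1],[[0.73,-0.53,0],[0,0,0],1],[[0.73,-0.53,0],[0,0,0],1],[[0.73,-0.53,0],[0,0,0],1],[[0,0,0],[0,0,0],1]]'
cat > snap.py <<'E'
from h import *
import cv2,sys,pickle
n=sys.argv[1]; P=bot.camera_params("wrist"); im=bot.capture("wrist")
pickle.dump(P,open(f"pics/{n}.pkl","wb")); cv2.imwrite(f"pics/{n}.png",im); cv2.imwrite(f"pics/{n}v.png",cv2.resize(im,(800,600)))
E
python3 snap.py w1
```

```text
time: 0.98
tool_pos: [390.8, 336.4, 243.5]
tcp_rot: [-3.141, -0.0, 2.81]
contact_force: [0.8, 0.8, -0.1]
grip_width: 91.8
finger_force: 0.0
time: 1.82
tool_pos: [590.2, 190.9, 242.7]
tcp_rot: [-3.14, 0.001, 2.806]
contact_force: [-0.6, -1.1, -0.2]
grip_width: 91.9
finger_force: 0.0
```

View pics/w1v.png

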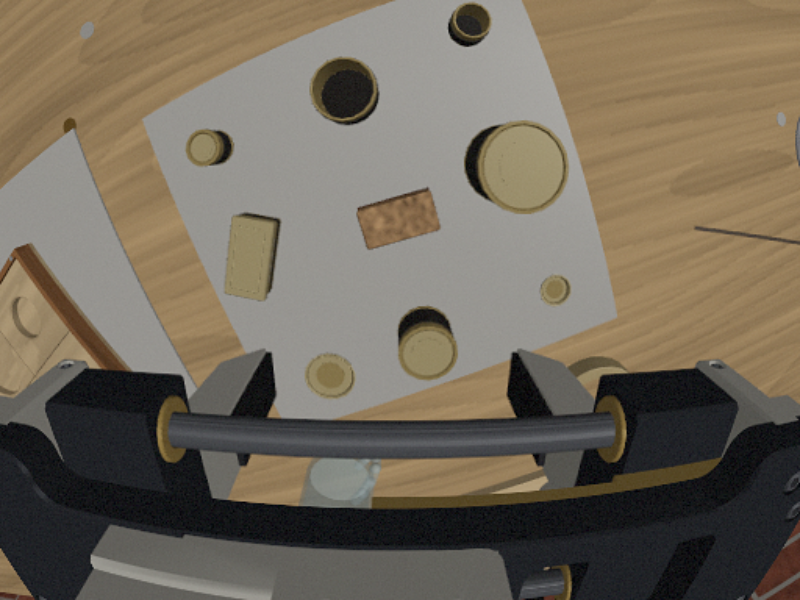

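The wrist view (800x600) shows all the objects. Tin tops: small (206,147), box about (249,255), medium (427,351), large (523,167). Open tins at (345,90) and (470,23).

```bash
python3 - <<'E'
from h import *
import pickle
P=pickle.load(open("pics/w1.pkl","rb"))
for k,p,z in [("small",(205,147),37),("boxa",(232,215),35),("boxb",(273,219),35),("boxc",(263,298),35),("boxd",(226,293),35),("openM",(345,90),49),("openS",(470,23),35),("large",(523,167),69),("medium",(428,350),51),("cork1",(357,208),28),("cork2",(429,189),28),("trayTop",(28,247),28)]:
    print(k,at("wrist",np.array(p)/1.5625,z,P).round(1))
E
```

```text
small [455.   84.8]
boxa [513.5  84.8]
boxb [528.6 115.1]
boxc [585.1  81.8]
boxd [570.5  53. ]
openM [458.3 202. ]
openS [435.7 306.6]
large [549.2 300.9]
medium [664.8 195.2]
cork1 [544.  178.7]
cork2 [548.3 235.7]
trayTop [ 454.  -142.1]
```

```bash
python3 -m pendant '[[[-0.17,-0.45,-0.33],[0,0,-0.19],1],[[-0.17,-0.45,-0.33],[0,0,-0.19],1],[[-0.17,-0.45,-0.33],[0,0,-0.19],1],[[-0.17,-0.45,-0.33],[0,0,-0.19],1],[[-0.17,-0.45,-0.33],[0,0,-0.19],1],[[-0.17,-0.45,-0.33],[0,0,-0.19],1],[[-0.17,-0.45,-0.33],[0,0,-0.19],1],[[-0.17,-0.45,-0.33],[0,0,-0.19],1],[[0,0,-0.33],[0,0,0],1],[[0,0,-0.33],[0,0,0],1]]'
python3 - <<'E'
from h import *
print(at("scene",(172,297),0),at("scene",(207,283),0),at("scene",(285,375),20))
E
```

```text
time: 2.7
tool_pos: [545.8, 86.6, 144.3]
tcp_rot: [3.141, -0.0, 2.627]
contact_force: [-0.0, 0.3, -0.1]
grip_width: 91.7
finger_force: 0.0
[808.86743307  75.92778475] [746.25310266  88.36592773] [784.88833025 309.90708617]
```

```bash
python3 -m pendant '[[[0.1,-0.1,-0.8],[0,0,0],0.6],[[0,0,-0.8],[0,0,0],0.6],[[0,0,-0.8],[0,0,0],0.6],[[0,0,-0.8],[0,0,0],0.6],[[0,0,-0.77],[0,0,0],0.6],[[0,0,0],[0,0,0],0.6],[[0,0,0],[0,0,0],-1],[[0,0,0],[0,0,0],-1],[[0,0,0],[0,0,0],-1],[[0,0,0],[0,0,0],-1]]'
```

```text
time: 3.53
tool_pos: [550.0, 83.5, 27.0]
tcp_rot: [3.14, 0.002, 2.628]
contact_force: [-0.7, 0.2, 0.9]
grip_width: 51.6
finger_force: 0.0
```

```bash
python3 -m pendant '[[[0,0,0],[0,0,0],-1],[[0,0,0],[0,0,0],-1],[[0,0,0],[0,0,0],-1],[[0,0,0],[0,0,0],-1],[[0,0,0],[0,0,0],-1],[[0,0,0.4],[0,0,0],-1],[[0,0,0.8],[0,0,0],-1],[[0,0,0.8],[0,0,0],-1],[[0,0,1],[0,0,0],-1],[[0,0,1],[0,0,0],-1]]'
```

```text
time: 4.37
tool_pos: [548.5, 83.2, 146.1]
tcp_rot: [-3.141, -0.002, 2.627]
contact_force: [0.5, 0.1, -1.7]
grip_width: 35.7
finger_force: 29.9
```

```bash
python3 -m pendant '[[[0.3,-0.97,0.33],[0,0,0],-1],[[0.3,-0.97,0.33],[0,0,0],-1],[[0.3,-0.97,0.33],[0,0,0],-1],[[0.3,-0.97,0.33],[0,0,0],-1],[[0.3,-0.97,0.33],[0,0,0],-1],[[0.3,-0.97,0.33],[0,0,0],-1],[[0.3,-0.97,0.33],[0,0,0],-1],[[0.3,-0.97,0.33],[0,0,0],-1],[[0.3,-0.97,0.33],[0,0,0],-1],[[0.3,-0.97,0.33],[0,0,0],-1]]' && python3 -m pendant '[[[0,0,0],[0,0,0],-1],[[0,0,0],[0,0,0],-1],[[0,0,0],[0,0,0],-1],[[0,0,0],[0,0,0],-1],[[0,0,0],[0,0,0],-1],[[0,0,0],[0,0,0],-1],[[0,0,0],[0,0,0],-1],[[0,0,0],[0,0,0],-1],[[0,0,0],[0,0,0],-1],[[0,0,0],[0,0,0],-1]]';python3 snap.py w2
```

```text
time: 5.2
tool_pos: [639.2, -209.2, 244.5]
tcp_rot: [3.142, -0.001, 2.627]
contact_force: [1.0, 0.0, -1.2]
grip_width: 35.3
finger_force: 29.9
time: 6.03
tool_pos: [639.3, -207.6, 244.7]
tcp_rot: [3.141, 0.0, 2.628]
contact_force: [1.3, 0.3, -0.9]
grip_width: 35.7
finger_force: 29.9
```

View pics/w2v.png

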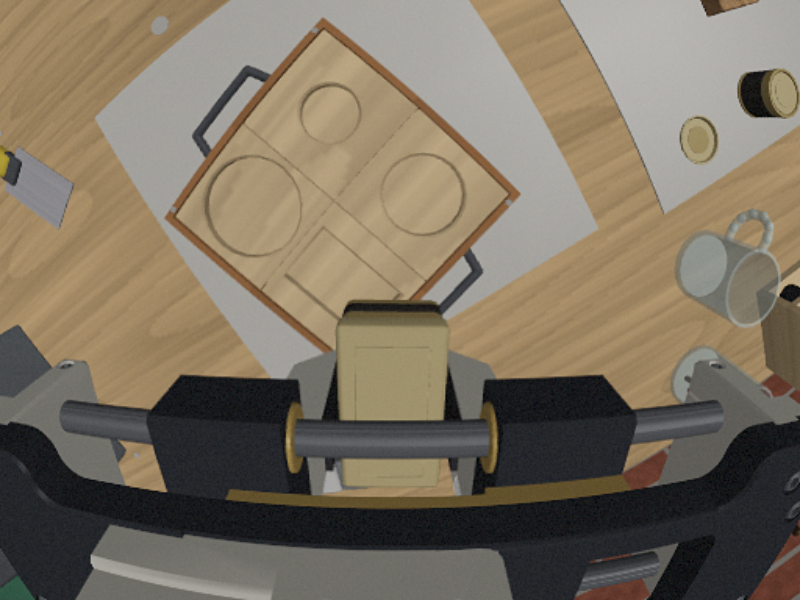

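The wrist view shows the tray: small pocket (331,113), large (253,206), medium (423,194), and the rectangular pocket near (345,275), which is partly hidden. The held box is centred in the jaws.

```bash
python3 - <<'E'
from h import *
import pickle
P=pickle.load(open("pics/w2.pkl","rb"))
w=lambda p,z=27:at("wrist",np.array(p)/1.5625,z,P)
t,l,r=w((323,20),28),w((168,214),28),w((518,195),28)
print("corners",t,l,r,np.hypot(*(l-t)),np.hypot(*(r-t)),"centre",(l+r)/2)
s,L,m=w((331,113)),w((253,206)),w((423,194))
print("s",s,"L",L,"m",m,np.hypot(*(L-s)),np.hypot(*(m-s)))
print("box",L+m-s,"yaw s->m",np.arctan2(*(m-s)[::-1]),np.arctan2(*(L-s)[::-1]))
b=[w(p) for p in((325,227),(287,274),(402,293))]
print(b,np.arctan2(*(b[2]-b[0])[::-1]),np.arctan2(*(b[1]-b[0])[::-1]))
E
```

```text
corners [ 449.13215496 -160.13628934] [ 512.26741517 -351.00589311] [643.51703948 -95.58198199] 201.04046042084838 204.82368497688253 centre [ 577.89222733 -223.29393755]
s [ 517.53037698 -191.72326663] L [ 547.52659413 -282.68258125] m [ 607.4165568  -161.75295639] 95.77771119036467 94.75096209783874
box [ 637.41277395 -252.71227102] yaw s->m 0.3218331595277301 -1.2522506013115355
[array([ 592.0836077 , -241.13980481]), array([ 609.17792249, -288.57797761]), array([ 669.49443961, -215.00598805])] 0.3255846979047351 -1.2249315108749979
```

```bash
python3 - <<'E'
from h import *
import pickle
P=pickle.load(open("pics/w2.pkl","rb"))
tx=np.array([np.cos(2.628),np.sin(2.628)]);ty=np.array([np.sin(2.628),-np.cos(2.628)])
for p in((345,318),(440,318),(338,485),(444,485)):
    d=at("wrist",np.array(p)/1.5625,252.6,P)-[639.3,-207.6];print(p,d@tx,d@ty)
E
python3 -m pendant '[[[0,-0.15,-0.45],[0,0,0.7],-1],[[0,-0.15,-0.45],[0,0,0.7],-1],[[0,-0.15,-0.45],[0,0,0.7],-1],[[0,-0.15,-0.45],[0,0,0.7],-1],[[0,-0.15,-0.45],[0,0,0.7],-1],[[0,-0.15,-0.45],[0,0,0.7],-1],[[0,-0.15,-0.45],[0,0,0.7],-1],[[0,-0.15,-0.45],[0,0,0.7],-1],[[0,-0.15,-0.45],[0,0,0.7],-1],[[0,-0.15,-0.45],[0,0,0.7],-1]]'
```

```text
(345, 318) 33.762417901587746 -14.609287611704458
(440, 318) 33.725497298047124 14.74210852239317
(338, 485) -33.64960453090064 -20.356919577152617
(444, 485) -33.687441510529446 19.390401740532578
time: 6.92
tool_pos: [639.3, -253.0, 109.0]
tcp_rot: [3.142, 0.0, -2.812]
contact_force: [0.0, -0.2, -1.2]
grip_width: 36.1
finger_force: 29.9
```

```bash
python3 -m pendant '[[[0,0,-0.6],[0,0,0],-1],[[0,0,-0.6],[0,0,0],-1],[[0,0,-0.6],[0,0,0],-1],[[0,0,-0.3],[0,0,0],-1],[[0,0,0],[0,0,0],-1],[[0,0,0],[0,0,0],-1],[[0,0,0],[0,0,0],-1],[[0,0,0],[0,0,0],-1],[[0,0,0],[0,0,0],-1],[[0,0,0],[0,0,0],-1]]'
```

```text
time: 7.75
tool_pos: [639.7, -252.8, 47.6]
tcp_rot: [-3.141, 0.001, -2.816]
contact_force: [0.0, -0.8, -1.0]
grip_width: 35.7
finger_force: 29.9
```

```bash
python3 -m pendant '[[[0,0,-0.05],[0,0,0],-1],[[0,0,0],[0,0,0],-1],[[0,0,0],[0,0,0],0],[[0,0,0],[0,0,0],0],[[0,0,0],[0,0,0],0],[[0,0,0],[0,0,0],0],[[0,0,0],[0,0,0],0.2],[[0,0,0],[0,0,0],0.2],[[0,0,0.3],[0,0,0],0.2],[[0,0,0.8],[0,0,0],0.2]]' && python3 -m pendant '[[[0.1,0.7,0.9],[0,0,-0.2],1],[[-0.2,0.7,0.9],[0,0,-0.2],1],[[-0.2,0.8,0.9],[0,0,-0.2],1],[[-0.2,0.9,0.9],[0,0,-0.2],1],[[0,1,0.9],[0,0,-0.2],1],[[0,1,0],[0,0,-0.2],1],[[0,1,0],[0,0,-0.2],1],[[0,1,0],[0,0,-0.2],1],[[0,1,0],[0,0,-0.2],1],[[0,1,0],[0,0,-0.2],1]]'; python3 - <<'E'
from plant import bot
import cv2
im=bot.capture("scene");cv2.imwrite("pics/s1.png",cv2.resize(im[100:330,90:400],None,fx=2.5,fy=2.5,interpolation=cv2.INTER_CUBIC))
E
```

```text
time: 8.58
tool_pos: [637.3, -251.7, 75.2]
tcp_rot: [3.136, -0.005, -2.816]
contact_force: [-0.7, -0.4, -0.8]
grip_width: 55.0
finger_force: 0.0
time: 9.42
tool_pos: [624.1, 21.7, 214.2]
tcp_rot: [-3.142, 0.001, -3.057]
contact_force: [0.4, 0.0, 0.3]
grip_width: 91.6
finger_force: 0.0
```

View pics/s1.png

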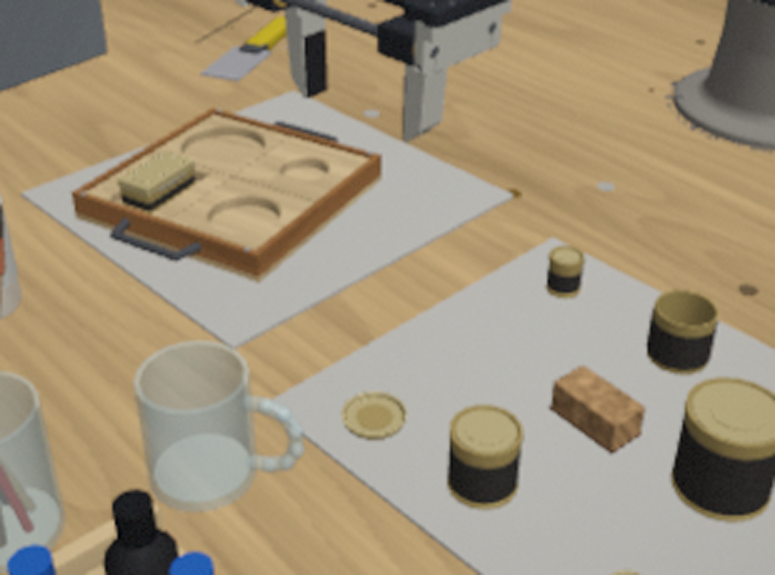

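The picture shows the box tin flat in the rectangular pocket, at about (158,180) in the crop. Next is the medium tin.

```bash
python3 -m pendant '[[[0.17,0.72,-0.35],[0,0,-0.5],1],[[0.17,0.72,-0.35],[0,0,-0.5],1],[[0.17,0.72,-0.35],[0,0,-0.5],1],[[0.17,0.72,-0.35],[0,0,-0.5],1],[[0.17,0.72,-0.35],[0,0,-0.5],1],[[0.17,0.72,-0.35],[0,0,-0.5],1],[[0.17,0.72,-0.35],[0,0,-0.5],1],[[0.17,0.72,-0.35],[0,0,-0.5],1],[[0,0,-0.35],[0,0,-0.5],1],[[0,0,-0.35],[0,0,-0.5],1]]'
```

```text
time: 10.3
tool_pos: [665.2, 194.6, 108.1]
tcp_rot: [3.141, 0.0, 2.627]
contact_force: [-0.6, 0.6, -0.2]
grip_width: 92.1
finger_force: 0.0
```

```bash
python3 snap.py w3
```

```text
(no output)
```

View pics/w3v.png

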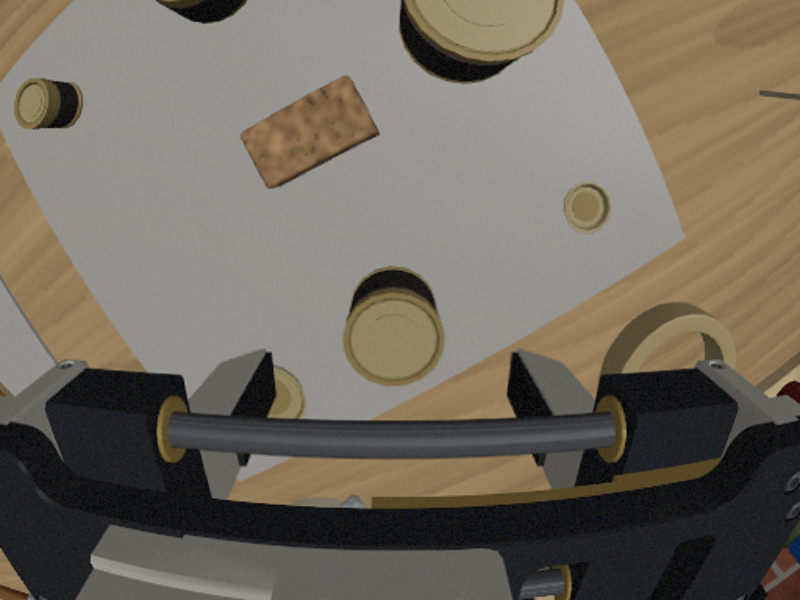

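The medium tin's top is centred at (394,337), right between the jaws.

```bash
python3 - <<'E'
from h import *
import pickle
P=pickle.load(open("pics/w3.pkl","rb"))
print(at("wrist",np.array((394,337))/1.5625,51,P))
E
python3 -m pendant '[[[0,0,-0.6],[0,0,0],1],[[0,0,-0.6],[0,0,0],1],[[0,0,-0.6],[0,0,0],1],[[0,0,-0.5],[0,0,0],1],[[0,0,0],[0,0,0],-1],[[0,0,0],[0,0,0],-1],[[0,0,0],[0,0,0],-1],[[0,0,0],[0,0,0],-1],[[0,0,0],[0,0,0],-1],[[0,0,0],[0,0,0],-1]]'
```

```text
[665.92689138 195.28894093]
time: 11.18
tool_pos: [665.6, 193.2, 40.2]
tcp_rot: [3.14, 0.001, 2.628]
contact_force: [1.1, -0.4, 0.4]
grip_width: 56.5
finger_force: 0.0
```

```bash
python3 -m pendant '[[[0,0,0],[0,0,0],-1],[[0,0,0],[0,0,0],-1],[[0,0,0],[0,0,0],-1],[[0,0,0],[0,0,0],-1],[[0,0,0.4],[0,0,0],-1],[[0,0,0.8],[0,0,0],-1],[[0,0,0.8],[0,0,0],-1],[[0,0,0.8],[0,0,0],-1],[[0,-0.5,0.2],[0,0,0],-1],[[0,-0.7,0],[0,0,0],-1]]' && python3 -m pendant '[[[-0.19,-1,0],[0,0,0],-1],[[-0.19,-1,0],[0,0,0],-1],[[-0.19,-1,0],[0,0,0],-1],[[-0.19,-1,0],[0,0,0],-1],[[-0.19,-1,0],[0,0,0],-1],[[-0.19,-1,0],[0,0,0],-1],[[-0.19,-1,0],[0,0,0],-1],[[-0.19,-1,0],[0,0,0],-1],[[-0.19,-1,0],[0,0,0],-1],[[-0.19,-1,0],[0,0,0],-1]]'
```

```text
time: 12.02
tool_pos: [666.0, 157.9, 131.9]
tcp_rot: [3.139, 0.004, 2.63]
contact_force: [0.3, -0.8, -1.8]
grip_width: 47.4
finger_force: 30.0
time: 12.85
tool_pos: [606.6, -145.1, 128.4]
tcp_rot: [-3.141, -0.002, 2.627]
contact_force: [0.5, -0.4, -0.9]
grip_width: 47.7
finger_force: 30.0
```

```bash
python3 -m pendant '[[[0.03,-0.2,-0.3],[0,0,0],-1],[[0.03,-0.2,-0.5],[0,0,0],-1],[[0,-0.2,-0.5],[0,0,0],-1],[[0,0,-0.5],[0,0,0],-1],[[0,0,-0.4],[0,0,0],-1],[[0,0,-0.2],[0,0,0],-1],[[0,0,0],[0,0,0],-1],[[0,0,0],[0,0,0],-1],[[0,0,0],[0,0,0],-1],[[0,0,0],[0,0,0],-1]]'
```

```text
time: 13.68
tool_pos: [610.5, -160.9, 58.2]
tcp_rot: [3.141, 0.002, 2.628]
contact_force: [0.7, -0.5, -0.7]
grip_width: 47.1
finger_force: 30.0
```

```bash
python3 -m pendant '[[[-0.05,-0.02,-0.1],[0,0,0],-1],[[0,0,-0.1],[0,0,0],-1],[[0,0,0],[0,0,0],-1],[[0,0,0],[0,0,0],0.3],[[0,0,0],[0,0,0],0.3],[[0,0,0],[0,0,0],0.3],[[0,0,0],[0,0,0],0.3],[[0,0,0],[0,0,0],0.3],[[0,0,0.3],[0,0,0],0.3],[[0,0,0.8],[0,0,0],0.3]]' && python3 -m pendant '[[[-0.2,0.6,0.9],[0,0,0],0.5],[[-0.5,0.7,0.9],[0,0,0],0.5],[[-0.5,0.8,0.6],[0,0,0],0.5],[[-0.5,0.9,0],[0,0,0],0.5],[[-0.5,0.9,0],[0,0,0],0.5],[[-0.5,0.9,0],[0,0,0],0.5],[[-0.5,0.9,0],[0,0,0],0.5],[[-0.5,0.9,0],[0,0,0],0.5],[[-0.5,0.9,0],[0,0,0],0.5],[[-0.5,0.5,0],[0,0,0],0.5]]'
```

```text
time: 14.52
tool_pos: [606.4, -160.8, 81.6]
tcp_rot: [-3.141, -0.007, 2.627]
contact_force: [-0.4, 0.2, -0.1]
grip_width: 59.9
finger_force: 0.0
time: 15.35
tool_pos: [466.5, 80.7, 156.9]
tcp_rot: [3.14, 0.001, 2.629]
contact_force: [-0.3, 0.1, 0.1]
grip_width: 68.8
finger_force: 0.0
```

```bash
python3 -m pendant '[[[-0.2,0.07,-0.6],[0,0,0],0.4],[[-0.17,0.07,-0.8],[0,0,0],0.4],[[0,0,-0.8],[0,0,0],0.4],[[0,0,-0.8],[0,0,0],0.4],[[0,0,-0.7],[0,0,0],0.4],[[0,0,-0.35],[0,0,0],0.4],[[0,0,0],[0,0,0],0.4],[[0,0,0],[0,0,0],0.4],[[0,0,0],[0,0,0],-1],[[0,0,0],[0,0,0],-1]]'
```

```text
time: 16.18
tool_pos: [457.1, 82.7, 35.8]
tcp_rot: [3.14, 0.002, 2.627]
contact_force: [1.5, -0.4, 0.6]
grip_width: 55.1
finger_force: 0.0
```

```bash
python3 -m pendant '[[[-0.05,0.05,0],[0,0,0],-1],[[0,0,0],[0,0,0],-1],[[0,0,0],[0,0,0],-1],[[0,0,0],[0,0,0],-1],[[0,0,0],[0,0,0],-1],[[0,0,0],[0,0,0],-1],[[0,0,0.4],[0,0,0],-1],[[0,0,0.8],[0,0,0],-1],[[0,0,0.8],[0,0,0],-1],[[0,0,0.8],[0,0,0],-1]]'; python3 snap.py w4
```

```text
time: 17.02
tool_pos: [454.4, 84.1, 119.3]
tcp_rot: [-3.141, -0.001, 2.627]
contact_force: [0.5, 0.7, -1.0]
grip_width: 28.9
finger_force: 30.0
```

View pics/w4v.png

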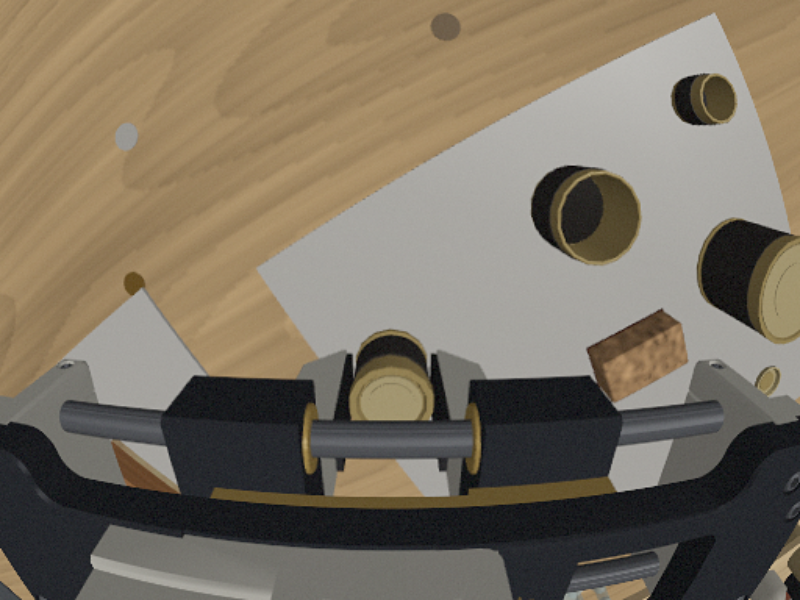

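The view shows the small tin held between the pads, with its top at about (391,402).

```bash
python3 - <<'E'
from h import *
import pickle
P=pickle.load(open("pics/w4.pkl","rb"))
print(at("wrist",np.array((391,402))/1.5625,121,P))
E
python3 -m pendant '[[[0.205,-0.92,0],[0,0,0],-1],[[0.205,-0.92,0],[0,0,0],-1],[[0.205,-0.92,0],[0,0,0],-1],[[0.205,-0.92,0],[0,0,0],-1],[[0.205,-0.92,0],[0,0,0],-1],[[0.205,-0.92,0],[0,0,0],-1],[[0.205,-0.92,0],[0,0,0],-1],[[0.205,-0.92,0],[0,0,0],-1],[[0.205,-0.92,0],[0,0,0],-1],[[0.205,-0.92,0],[0,0,0],-1]]'&& python3 -m pendant '[[[0,0,-0.3],[0,0,0],-1],[[0,0,-0.5],[0,0,0],-1],[[0,0,-0.5],[0,0,0],-1],[[0,0,-0.5],[0,0,0],-1],[[0,0,-0.3],[0,0,0],-1],[[0,0,-0.1],[0,0,0],-1],[[0,0,0],[0,0,0],-1],[[0,0,0],[0,0,0],-1],[[0,0,0],[0,0,0],-1],[[0,0,0],[0,0,0],-1]]'
```

```text
[454.15259467  83.71616745]
time: 17.9
tool_pos: [516.2, -193.2, 118.2]
tcp_rot: [3.142, -0.001, 2.627]
contact_force: [0.3, 0.2, -1.4]
grip_width: 29.5
finger_force: 30.0
time: 18.73
tool_pos: [516.8, -192.0, 53.5]
tcp_rot: [3.141, 0.002, 2.628]
contact_force: [-0.9, 0.2, 0.6]
grip_width: 29.0
finger_force: 30.0
```

```bash
python3 -m pendant '[[[0,0,-0.1],[0,0,0],-1],[[0,0,-0.05],[0,0,0],-1],[[0,0,0],[0,0,0],-1],[[0,0,0],[0,0,0],0],[[0,0,0],[0,0,0],0],[[0,0,0],[0,0,0],0],[[0,0,0],[0,0,0],0],[[0,0,0.3],[0,0,0],0],[[0,0,0.8],[0,0,0],0],[[0,0,1],[0,0,0],0]]' && python3 -m pendant '[[[0,0.3,1],[0,0,0],1],[[0,0.7,1],[0,0,0],1],[[0.1,1,0.3],[0,0,0],1],[[0.1,1,0],[0,0,0],1],[[0.1,1,0],[0,0,0],1],[[0.1,1,0],[0,0,0],1],[[0.1,1,0],[0,0,0],1],[[0.1,1,0],[0,0,0],1],[[0.1,1,0],[0,0,0],1],[[0.1,1,0],[0,0,0],1]]' && python3 -m pendant '[[[0.05,1,0],[0,0,0],1],[[0.05,1,0],[0,0,0],1],[[0.05,1,0],[0,0,0],1],[[0.05,1,0],[0,0,0],1],[[0.05,1,0],[0,0,0],1],[[0.05,1,0],[0,0,0],1],[[0,1,0],[0,0,0],1],[[0,0.5,0],[0,0,0],1],[[0,0,0],[0,0,0],1],[[0,0,0],[0,0,0],1]]'; python3 snap.py w5
```

```text
time: 19.57
tool_pos: [515.1, -191.2, 110.7]
tcp_rot: [3.142, -0.004, 2.627]
contact_force: [0.1, 0.2, 0.9]
grip_width: 45.8
finger_force: 0.0
time: 20.4
tool_pos: [540.2, 79.7, 181.0]
tcp_rot: [3.141, 0.001, 2.627]
contact_force: [1.0, -0.0, 0.4]
grip_width: 91.9
finger_force: 0.0
time: 21.23
tool_pos: [549.0, 303.3, 180.2]
tcp_rot: [-3.141, 0.0, 2.629]
contact_force: [-0.8, -0.8, -0.2]
grip_width: 91.7
finger_force: 0.0
```

View pics/w5v.png

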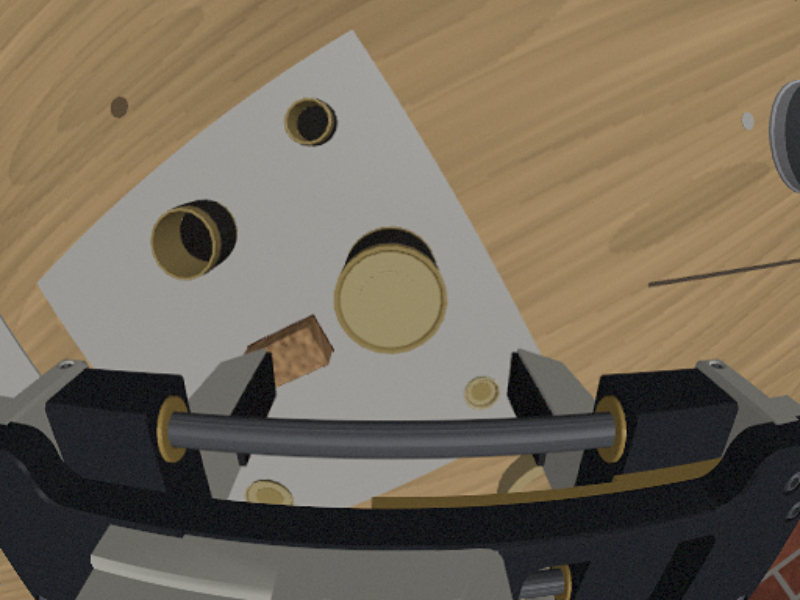

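The large tin's top is centred at (390,298), and its neighbours are clear of the fingers.

```bash
python3 - <<'E'
from h import *
import pickle
P=pickle.load(open("pics/w5.pkl","rb"))
print(at("wrist",np.array((390,298))/1.5625,69,P))
E
python3 -m pendant '[[[0,-0.05,-0.6],[0,0,0],1],[[0,0,-0.8],[0,0,0],1],[[0,0,-0.8],[0,0,0],1],[[0,0,-0.4],[0,0,0],1],[[0,0,0],[0,0,0],1],[[0,0,0],[0,0,0],1],[[0,0,0],[0,0,0],1],[[0,0,0],[0,0,0],1],[[0,0,0],[0,0,0],1],[[0,0,0],[0,0,0],1]]'
```

```text
[547.68599394 302.68027331]
time: 22.12
tool_pos: [549.7, 301.9, 103.2]
tcp_rot: [3.14, 0.001, 2.627]
contact_force: [-0.3, -0.1, -0.1]
grip_width: 91.9
finger_force: 0.0
```

```bash
python3 -m pendant '[[[-0.05,0.02,-0.5],[0,0,0],1],[[0,0,-0.5],[0,0,0],1],[[0,0,-0.5],[0,0,0],1],[[0,0,-0.25],[0,0,0],1],[[0,0,0],[0,0,0],1],[[0,0,0],[0,0,0],-1],[[0,0,0],[0,0,0],-1],[[0,0,0],[0,0,0],-1],[[0,0,0],[0,0,0],-1],[[0,0,0],[0,0,0],-1]]' && python3 -m pendant '[[[0,0,0],[0,0,0],-1],[[0,0,0],[0,0,0],-1],[[0,0,0],[0,0,0],-1],[[0,0,0.3],[0,0,0],-1],[[0,0,0.7],[0,0,0],-1],[[0,0,0.8],[0,0,0],-1],[[0,0,0.8],[0,0,0],-1],[[0,0,0.8],[0,0,0],-1],[[0,0,0.6],[0,0,0],-1],[[0,0,0],[0,0,0],-1]]'
```

```text
time: 22.95
tool_pos: [548.2, 302.5, 50.4]
tcp_rot: [3.14, 0.001, 2.627]
contact_force: [0.1, -0.2, 1.6]
grip_width: 65.7
finger_force: 30.0
time: 23.78
tool_pos: [549.3, 302.9, 173.8]
tcp_rot: [3.136, 0.004, 2.627]
contact_force: [0.9, 0.4, -2.6]
grip_width: 65.5
finger_force: 30.0
```

```bash
python3 -m pendant '[[[0,-1,0],[0,0,0],-1],[[0,-1,0],[0,0,0],-1],[[0,-1,0],[0,0,0],-1],[[0,-1,0],[0,0,0],-1],[[0,-1,0],[0,0,0],-1],[[0,-1,0],[0,0,0],-1],[[0,-1,0],[0,0,0],-1],[[0,-1,0],[0,0,0],-1],[[0,-1,0],[0,0,0],-1],[[0,-1,0],[0,0,0],-1]]' && python3 -m pendant '[[[0,-1,0],[0,0,0],-1],[[0,-1,0],[0,0,0],-1],[[0,-1,0],[0,0,0],-1],[[0,-1,0],[0,0,0],-1],[[0,-1,0],[0,0,0],-1],[[0,-1,0],[0,0,0],-1],[[0,-1,0],[0,0,0],-1],[[0,-1,0],[0,0,0],-1],[[0,-1,0],[0,0,0],-1],[[0,-0.57,0],[0,0,0],-1]]'; python3 snap.py w6
```

```text
time: 24.62
tool_pos: [546.6, 1.0, 168.1]
tcp_rot: [-3.141, -0.003, 2.627]
contact_force: [0.2, 0.4, -2.5]
grip_width: 65.6
finger_force: 30.0
time: 25.45
tool_pos: [546.7, -287.6, 167.8]
tcp_rot: [-3.141, -0.002, 2.625]
contact_force: [-0.1, -0.2, -4.1]
grip_width: 65.7
finger_force: 30.0
```

View pics/w6v.png

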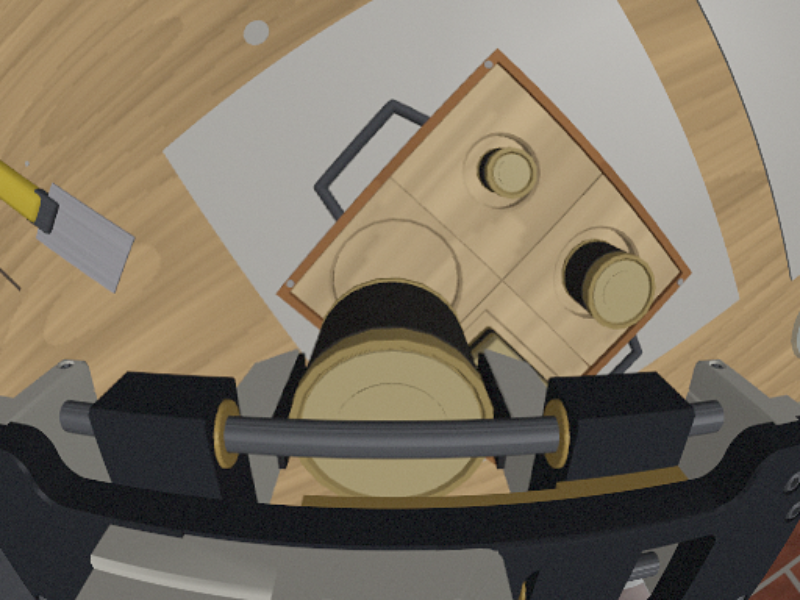

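The small and medium tins stand in their pockets, at (510,170) and (620,288). The large pocket's rim runs from (333,272) to (461,270), with its top at 219.

```bash
python3 - <<'E'
from h import *
import pickle
P=pickle.load(open("pics/w6.pkl","rb"))
w=lambda p,z:at("wrist",np.array(p)/1.5625,z,P)
a,b,c=w((333,272),27),w((461,270),27),w((396,219),27)
print(a,b,(a+b)/2,np.hypot(*(a-b)))
# circle through 3 pts
A=2*np.array([b-a,c-a]);print(np.linalg.solve(A,[b@b-a@a,c@c-a@a]))
print("small",w((512,170),49),"med",w((621,288),63))
E
python3 -m pendant '[[[0.03,0.08,-0.4],[0,0,0],-1],[[0,0,-0.7],[0,0,0],-1],[[0,0,-0.7],[0,0,0],-1],[[0,0,-0.6],[0,0,0],-1],[[0,0,-0.4],[0,0,0],-1],[[0,0,-0.2],[0,0,0],-1],[[0,0,0],[0,0,0],-1],[[0,0,0],[0,0,0],-1],[[0,0,0],[0,0,0],-1],[[0,0,0],[0,0,0],-1]]'
```

```text
[ 520.62026912 -315.68481461] [ 559.48858955 -244.54885183] [ 540.05442933 -280.11683322] 81.06214612160316
[ 547.49550582 -284.18259875]
small [ 515.12095505 -191.37222585] med [ 606.89624826 -162.46712016]
time: 26.33
tool_pos: [549.3, -282.7, 80.9]
tcp_rot: [-3.142, 0.002, 2.627]
contact_force: [-0.2, 0.5, -3.0]
grip_width: 65.4
finger_force: 30.0
```

```bash
python3 -m pendant '[[[-0.05,-0.05,-0.2],[0,0,0],-1],[[0,0,-0.2],[0,0,0],-1],[[0,0,-0.12],[0,0,0],-1],[[0,0,0],[0,0,0],-1],[[0,0,0],[0,0,0],-1],[[0,0,0],[0,0,0],-1],[[0,0,0],[0,0,0],-1],[[0,0,0],[0,0,0],-1],[[0,0,0],[0,0,0],-1],[[0,0,0],[0,0,0],-1]]'
```

```text
time: 27.17
tool_pos: [547.3, -283.9, 64.2]
tcp_rot: [3.142, 0.0, 2.627]
contact_force: [-0.8, 0.1, -2.8]
grip_width: 65.5
finger_force: 30.0
```

```bash
python3 -m pendant '[[[0,0,0],[0,0,0],0.8],[[0,0,0],[0,0,0],0.8],[[0,0,0],[0,0,0],0.8],[[0,0,0],[0,0,0],0.8],[[0,0,0],[0,0,0],0.8],[[0,0,0.3],[0,0,0],0.8],[[0,0,0.7],[0,0,0],0.8],[[0,0,1],[0,0,0],0.8],[[0,0,1],[0,0,0],0.8],[[0,0,1],[0,0,0],0.8]]' && python3 -m pendant '[[[0.3,0,1],[0,0,0],1],[[0.3,0,0.2],[0,0,0],1],[[0.3,0,0],[0,0,0],1],[[0.2,0,0],[0,0,0],1],[[0.2,0,0],[0,0,0],1],[[0.2,0,0],[0,0,0],1],[[0,0,0],[0,0,0],1],[[0,0,0],[0,0,0],1],[[0,0,0],[0,0,0],1],[[0,0,0],[0,0,0],1]]'; python3 snap.py w7; python3 - <<'E'
from plant import bot
import cv2
im=bot.capture("side");cv2.imwrite("pics/s2.png",cv2.resize(im[110:310,100:410],None,fx=2.5,fy=2.5,interpolation=cv2.INTER_CUBIC))
E
```

```text
time: 28.0
tool_pos: [547.0, -283.8, 186.1]
tcp_rot: [3.142, 0.0, 2.627]
contact_force: [0.7, -1.1, -0.6]
grip_width: 82.8
finger_force: 0.0
time: 28.83
tool_pos: [591.9, -284.0, 219.9]
tcp_rot: [3.142, -0.001, 2.627]
contact_force: [0.6, 1.3, 0.4]
grip_width: 91.9
finger_force: 0.0
```

View pics/w7v.png

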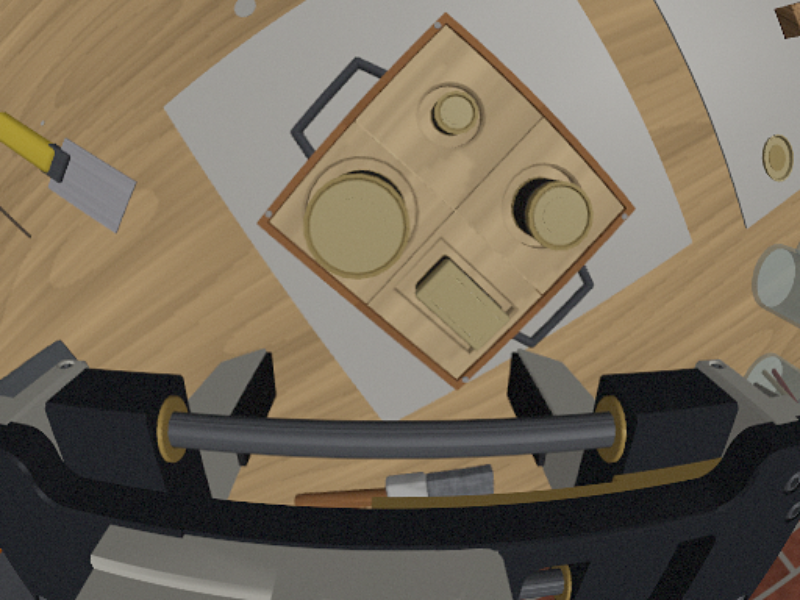

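View pics/s2.png

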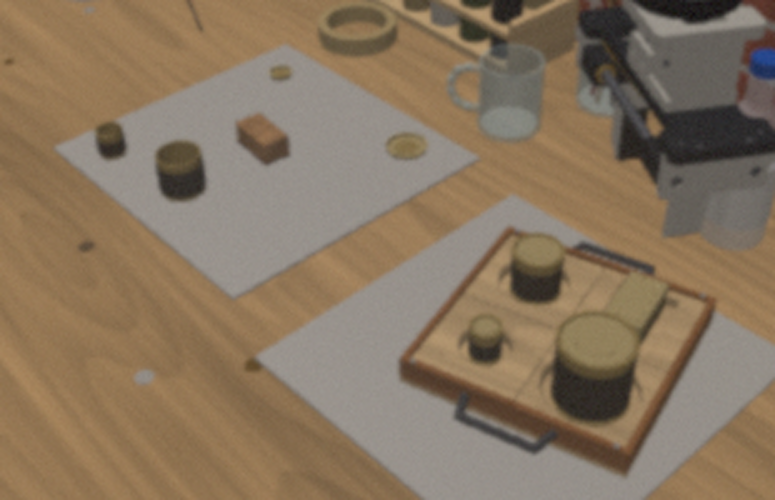

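Both views show all four tins upright and sunk in their own pockets. The open tins haven't moved and the gripper is clear.

```bash
python3 -c "
from plant import bot
print(bot.close_job())"
```

```text
the job is handed in; nothing more can be done
None
```

The job is handed in at about 29 s of robot time. In the last pictures all four closed tins stand upright in their matching pockets, and both open tins are still standing in place; no verdict came back.

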